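# Wedge-clamp a freshly glued mosaic tray

### The arm

A 7-joint arm with a two-finger parallel gripper is mounted at the origin on the work surface. World frame = base frame: x ahead of the robot, y to its left, z up, the work surface at z = 0. Lengths are in m, angles in rad, forces in N, time in s.
With the tool pointing down it reaches from about 0.4 to 0.875 m from the base axis. Payload 6.5 kg.
Tool frame: the origin (TCP) lies on the centre line of the jaws, within the pads' length; the fingertips stand 14 mm ahead of it and the grasp point (between the pads) lies 5 mm behind it (r.nose_length is the distance from the TCP to the fingertips, in m); z points along the fingers, x is the direction in which the jaws open and shut, and the axes are right-handed (so a half turn about z gives the same grasp; the last joint's range is limited). The gripper opens to 88 mm and grips with 3 to 60 N. Pads are 18 mm wide; open, the fingers measure 123 mm over their backs; the gripper's body (75 mm by 187 mm) begins 45 mm behind the grasp point.
Start: joints at [1.149, 0.536, -0.004, 1.538, 0.003, 1.067, -0.071], TCP at [0.226, -0.609, 0.253] pointing down, gripper open.
Joint ranges: [-2.7, 2.7], [-0.37, 2.16], [-1.27, 1.26], [0.24, 2.4], [-1.31, 4.45], [0.19, 1.91], [-2.76, 2.76]. Speed limits (rad/s): [2.39, 2.39, 3.14, 3.14, 3.14, 3.14, 3.14].

### API

Orientations are given as a unit quaternion [w, x, y, z].
In Python, from cell import r, effector, optics, workorder gives the robot as it stands. The module is installed in compiled form; this text tells all that it offers. Calls block until the motion is done:
- r.move_to(position, orientation): joint-space move of the TCP to a pose.
- r.servo_line(position, frame=None, velocity=0.15): straight line of the TCP; frame=None keeps the orientation; velocity is the mean speed in m/s.
- r.movej(angles): joint-space move.
- effector.set_gripper(opening, grasp_force=None): opening from 0.0 (shut) to 1.0 (fully open); grasp_force is the grip in N (None keeps the last); returns when the fingers have stopped.
- r.dwell(seconds).
- r.solve_ik(position, orientation): joint angles nearest the present ones, or None.
- r.sense(): the state.
- optics.capture(name): name is "scene" or "top"; returns a dict with "frame" (400x640x3 uint8, red, green, blue), "z_map" (400x640 float32, m along the optical axis (not along the pixel's ray), 0 where there is no reading), "camera_matrix" (3x3 intrinsics, pixels), "rvec" (rotation vector, rad) and "tvec" (3), from world to camera coordinates, as OpenCV has them. Camera axes: x right, y down, z forward; pixel columns grow to the right and rows downward; lengths in m; the calibration is good to about 2 mm. A picture is of the moment at which its call begins.
A pose or a line that the arm cannot do raises r.Unreachable and nothing moves.
- workorder.hand_in(): hands the job in, once; it reports no verdict.
The state is a dict: "time": time; "joint_pos": joint angles; "joint_velocities": joint speeds; "joint_efforts": joint torques, N m; "position": TCP position; "orientation": TCP orientation; "wrist_force": force on the tool from outside, world axes, zero at the start; "ft_torque": the same for the moment, N m; "gripper_width": opening from 0.0 (shut) to 1.0 (fully open).
Only numpy, scipy, OpenCV 4.12 (cv2) and the standard library are available. Lean on these libraries where they do the work, as an engineer would, in place of code of your own. Each camera call takes 0.05 s, during which the arm holds its last target.

### The job

The rim of the little mosaic tray has just been glued: clamp it in the wedge clamping board. Bring the sliding bar up gently so that the tray sits square and tight against the fence, lay the red-tabbed thumb wedge flat in the channel between the bar and the ramp cleat, straight side along the bar, let go, and push its tail along the ramp with firm thumb pressure until it jams the bar fast and stays so by itself. Firm is enough: do not ram it, or the tiles spring loose, and do not push the other things on the bench about.

Things in the scene. Friction and masses are not known exactly. Their poses are not given: they have to be found in the camera images.
- jig: wedge clamping board, fixed on the bench: plywood base 300 (x) x 280 (y) x 15 mm, origin under its centre at bench height, z up. At its +x end stands the fence (26 thick, 240 long, top 37 mm above the bench), clamping face at x = +120 mm, looking to -x. In front of it lie tray, sliding bar, channel and ramp cleat in turn towards -x, the cleat's back at about x = -125 mm.
- channel (a point): point on the base, in the channel between bar and ramp cleat, axes as the jig's: lay the wedge's middle here, axes as the jig's; with the bar home it fits with 6 to 14 mm play in x, the bar side at +19.4 mm. The cleat (y -90 to +100 mm of the jig, top 37, bolt heads 42 mm up) has its ramp towards the bar, 1 in 6, so the channel narrows to -y: along there the wedge slides.
- bar: sliding bar 30 (x) x 200 (y) x 22 mm, slides along the jig's x, friction 2 N. Origin under its centre, on the base, axes as the jig's. Its top is 37 mm above the bench; bolt heads 3 mm high at y = +88, -88 mm. It starts 9 to 18 mm short of home. Home, tight on the tray: its origin at x = -15 mm of the jig. A slow push (20 mm/s, 8 N) brings it and the tray home; 50 mm/s bumps it too hard.
- bar_knob (a point): centre (half-way up) of the black knob on the bar, 26 mm across, 30 mm tall, its top 67 mm above the bench: push or pull the bar by it
- tray_mid (a point): centre of the pale wooden tray, 120 x 120 x 18 mm, with 4 x 4 coloured tiles; axes x, y along its sides, z up; a loop handle 12 mm thick runs out 59 mm on its +y side. It lies loose on the base between bar and fence. The point is 9 mm above its underside; home it is at x = +60 mm of the jig. About 0.3 kg. To be held with more than 5 N; more than 20 N springs the tiles.
- wedge_grip (a point): centre of the red lifting tab of the dark wooden wedge (140 g), at first loose on the bench. Tab 16 (x) x 40 (y) x 30 mm tall on the 24 mm high body; the point is 39 mm above the underside and 10 mm to +y of the wedge's middle. Body 130 mm along y: nose at -y 28 mm thick, tail at +y 50 mm. Its side at x = +19.4 mm is straight, goes to the bar; the other is the ramp face, 1 in 6.
- wedge_tail (a point): centre of the wedge's tail end face, 50 x 24 mm, looking to +y. Slid to the jig's -y from the channel point, it binds after 36 to 84 mm: the cleat is set by hand for each job, unmeasured, so feel for it. Push here, no higher than half-way up, with shut fingers, not gripping (pushed high or gripped it cocks): it rubs (3 to 6 N), then stops dead; 12 to 18 N jams it (0.6 N on the tray per N).
- glue_bottle: bystander: amber glue bottle, 54 mm across, 150 mm tall; origin under its centre
- sanding_block: bystander: cork sanding block, 95 x 55 x 28 mm; origin under its centre
- tape_roll: bystander: yellow roll of tape, 90 mm across, 24 mm high; origin under its centre
- mallet: bystander: wooden mallet lying down, 222 mm long, head 56 mm high; origin under its middle
- brush: bystander: flat brush with a wooden handle, 180 mm long, 20 mm high; origin under its middle
- dish: bystander: shallow white dish, 150 mm across, 22 mm high; origin under its centre
- tile_box: bystander: open white box of tiles, 110 x 150 x 35 mm; origin under its centre
Not all that is in view belongs to the job. Leave any blue look-alike of the part that bears wedge_grip alone.

How it is judged:
By the outcome, as a careful person would: the job done as asked, in the order asked, and still so for the second after the job is handed in, with the robot touching nothing.
It also fails if it takes over 72 s, if anything falls off the work surface, if the arm or the gripper's body presses on something with over 40 N, if the wrist force passes 120 N, or if a joint passes its speed limit or range.

## Working session

There is one attempt and no reset: what is moved stays moved. The work goes in short steps, each a Python script; the robot and the scene stay as the last script left them, time stands still between calls to the robot, and variables do not carry over. Pictures are saved under pics/ and viewed, and the job is handed in when it is done.

```bash
mkdir -p pics; ls
cat > h.py <<'E'
import numpy as np, cv2
from cell import r, effector, optics, workorder
def snap(name,tag):
    c=optics.capture(name)
    cv2.imwrite(f'pics/{tag}.png',c['frame'][:,:,::-1])
    np.savez(f'{tag}.npz',**c)
    return c
def world(c):
    K=c['camera_matrix'];R,_=cv2.Rodrigues(np.array(c['rvec'],float));t=np.array(c['tvec'],float).ravel()
    z=c['z_map'];v,u=np.mgrid[:z.shape[0],:z.shape[1]]
    P=np.stack([(u-K[0,2])/K[0,0]*z,(v-K[1,2])/K[1,1]*z,z],-1)
    return (P-t)@R
E
python3 - <<'E'
from h import *
for n in('scene','top'):
    c=snap(n,n+'0');print(c['rvec'],c['tvec'],c['camera_matrix'])
print(r.sense(),r.nose_length)
E
```

```text
pics
[ 1.95501319  0.94896027 -0.56086559] [-0.27000855 -0.15235835  1.92827957] [[474.32323988   0.         315.65400406]
 [  0.         474.32323988 201.5928169 ]
 [  0.           0.           1.        ]]
[ 2.17806714 -2.19501399  0.07299868] [-0.03786933  0.48984302  1.56572759] [[469.05538902   0.         320.00692651]
 [  0.         469.05538902 198.13195396]
 [  0.           0.           1.        ]]
{'time': 0.1, 'joint_pos': array([ 1.14884177,  0.53713186, -0.00446012,  1.53875641,  0.00260695,
        1.06728937, -0.0712111 ]), 'joint_velocities': array([ 0.00080106, -0.00241496,  0.00074427, -0.00208926, -0.0006992 ,
        0.00086989, -0.00079361]), 'joint_efforts': array([ 2.55997380e-03, -5.72084534e+01,  9.93773192e-01, -2.52234560e+01,
       -5.62419032e-02,  1.34091792e-02,  3.69723989e-05]), 'position': array([ 0.22620953, -0.60880434,  0.25190659]), 'orientation': array([-4.03723689e-04,  8.21088967e-01, -5.70799689e-01, -6.78566781e-04]), 'wrist_force': array([-0.4820962 , -0.01618087, -0.57783429]), 'ft_torque': array([ 0.00805489, -0.01799448, -0.02357599]), 'gripper_width': 0.9997652022810433} 0.014
```

View pics/scene0.png

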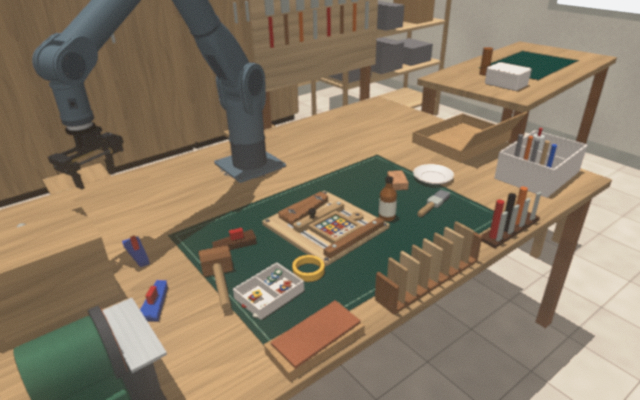

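View pics/top0.png

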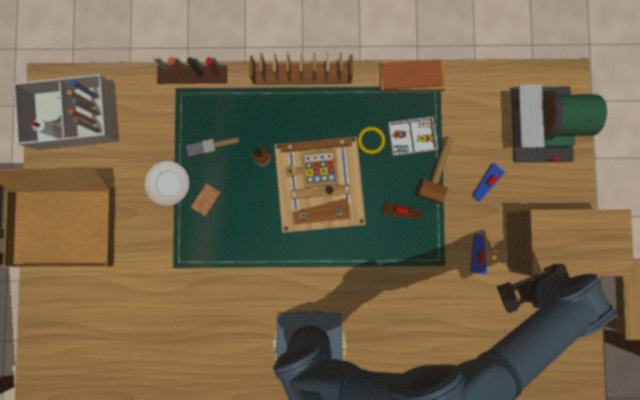

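The top view shows the jig at about (320,185), with the fence at the top and the cleat at the bottom. The red-tabbed wedge is at (403,211). Two blue look-alikes are at (488,182) and (479,253). Next I'll enlarge it and compute coordinates.

Run:
```python
from h import *
c=dict(np.load('top0.npz'));P=world(c)
im=c['frame'][:,:,::-1]
a=cv2.resize(im[130:240,265:455],None,fx=4.2,fy=4.2,interpolation=cv2.INTER_CUBIC)
cv2.imwrite('pics/top0z.png',a)
for u,v in [(329,190),(320,165),(403,211),(388,210),(418,212),(320,225),(315,142),(281,147),(365,225),(353,140),(350,188),(283,230),(300,188)]:
    print(u,v,P[v,u].round(4))
```

```text
329 190 [ 0.5124 -0.0713  0.0683]
320 165 [ 0.601  -0.0425  0.0244]
403 211 [ 0.4426 -0.3144  0.0522]
388 210 [ 0.4474 -0.2694  0.023 ]
418 212 [ 0.44   -0.3703  0.0206]
320 225 [ 0.399  -0.0409  0.0164]
315 142 [ 0.6769 -0.0263  0.038 ]
281 147 [0.6603 0.0875 0.0412]
365 225 [ 0.398  -0.1935  0.0017]
353 140 [ 0.6876 -0.1557  0.0127]
350 188 [ 0.5208 -0.1416  0.0421]
283 230 [0.3832 0.0837 0.0131]
300 188 [0.5243 0.0256 0.0174]
```

View pics/top0z.png

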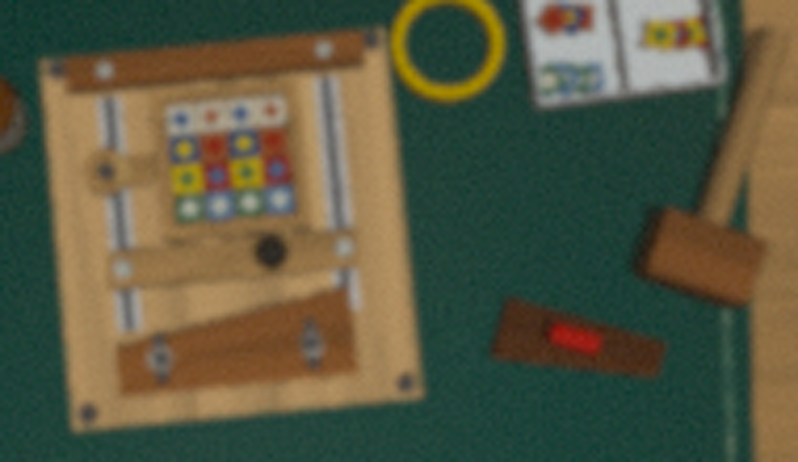

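```bash
cat >> h.py <<'E'
from scipy.optimize import least_squares
from scipy.ndimage import map_coordinates
def proj(c,X):
    return cv2.projectPoints(np.asarray(X,float).reshape(-1,3),np.array(c['rvec'],float),np.array(c['tvec'],float),c['camera_matrix'],None)[0].reshape(-1,2)
def place(X,p):
    X=np.asarray(X,float);cs,sn=np.cos(p[2]),np.sin(p[2])
    return np.stack([p[0]+cs*X[:,0]-sn*X[:,1],p[1]+sn*X[:,0]+cs*X[:,1],X[:,2]],-1)
def edgefit(c,edges,p0,ch,half=6,iters=4,n=25,trim=0.12,verbose=True):
    """edges: list of (A,B) local 3D. ch: float image. half-level crossing along the image normal"""
    p=np.array(p0,float)
    for it in range(iters):
        L=[];T=[];N=[];G=[];I=[]
        for k,(A,B) in enumerate(edges):
            A=np.array(A,float);B=np.array(B,float)
            for s in np.linspace(trim,1-trim,n):
                x=A+(B-A)*s
                u=proj(c,place([x],p))[0];d=np.subtract(*proj(c,place([B,A],p)));nn=np.array([-d[1],d[0]])/np.linalg.norm(d)
                o=np.arange(-half,half+.01,.25);q=u+o[:,None]*nn
                v=map_coordinates(ch,[q[:,1],q[:,0]],order=1,mode='nearest')
                g=np.gradient(cv2.GaussianBlur(v[None].astype(np.float32),(0,0),2).ravel())
                g[:3]=0;g[-3:]=0
                j=np.argmax(abs(g));w=np.where((np.sign(g)==np.sign(g[j]))&(abs(o-o[j])<2.5),abs(g),0)
                if w.sum()==0 or abs(g[j])<0.3: continue
                L.append(x);T.append(u+nn*(w*o).sum()/w.sum());N.append(nn);I.append(k);
        L,T,N,I=map(np.array,(L,T,N,I))
        f=lambda q:((proj(c,place(L,q))-T)*N).sum(1)
        s=least_squares(f,p,loss='soft_l1',f_scale=0.5,x_scale=[.01,.01,.01]);p=s.x
    if verbose:
        e=f(p);print('fit',p.round(4),'deg',np.degrees(p[2]).round(2),'rms px',[(k,int((I==k).sum()),round(float(np.mean(e[I==k])),2),round(float(np.std(e[I==k])),2)) for k in np.unique(I)])
    return p
E
python3 - <<'E'
from h import *
c=dict(np.load('top0.npz'));ch=c['frame'][:,:,0].astype(float)
p=None
z=.015
base=[((-.15,-.14,z),(-.15,.14,z)),((-.15,.14,z),(.15,.14,z)),((-.15,-.14,z),(.15,-.14,z))]
p=edgefit(c,base+[((.15,-.14,z),(.15,.14,z))],(.53,-.055,.05),ch)
p=edgefit(c,base,p,ch)
# fence front top edge
edgefit(c,[((.12,-.12,.037),(.12,.12,.037)),((.12,-.12,.037),(.146,-.12,.037)),((.12,.12,.037),(.146,.12,.037))],p,ch,half=4)
P=world(c)
z=P[:,:,2]
for lo,hi,n in((.06,.08,'knob'),):
    m=(z>lo)&(z<hi)&(abs(P[:,:,0]-.52)<.06)&(abs(P[:,:,1]+.055)<.12);print(n,m.sum(),P[m].mean(0))
f=c['frame'].astype(int)
m=(f[:,:,0]>2*f[:,:,1]+20)&(abs(P[:,:,0]-.44)<.06)&(abs(P[:,:,1]+.31)<.08)
print('red',m.sum(),P[m].mean(0),np.median(P[m],0)); 
m&=z>.045;print(m.sum(),P[m].mean(0),P[m].min(0),P[m].max(0))
m=(abs(P[:,:,0]-.44)<.06)&(abs(P[:,:,1]+.32)<.1)&(z>.012)&(z<.035)
q=P[m];print('wedge pts',m.sum(),cv2.minAreaRect(q[:,:2].astype(np.float32)),np.median(q[:,2]))
print('mat z',np.median(z[235:255,200:400]),z[235:255,200:400].std())
E
```

```text
fit [ 0.5382 -0.0395  0.0887] deg 5.08 rms px [(np.int64(0), 25, 0.39, 0.08), (np.int64(1), 25, 0.35, 0.1), (np.int64(2), 25, -0.37, 0.19), (np.int64(3), 25, -0.43, 0.15)]
fit [ 0.5369 -0.0396  0.0886] deg 5.08 rms px [(np.int64(0), 25, 0.0, 0.08), (np.int64(1), 25, 0.35, 0.1), (np.int64(2), 25, -0.37, 0.18)]
fit [ 0.5335 -0.0396  0.0874] deg 5.01 rms px [(np.int64(0), 25, 0.0, 0.21), (np.int64(1), 25, -1.18, 1.4), (np.int64(2), 25, 1.15, 1.29)]
knob 46 [ 0.5122541  -0.07402707  0.06584703]
red 72 [ 0.44528201 -0.30992917  0.04939768] [ 0.44565552 -0.30996132  0.05207426]
62 [ 0.44431694 -0.30978656  0.0528394 ] [ 0.4325727  -0.33103447  0.0451747 ] [ 0.456031   -0.29138697  0.06255055]
wedge pts 413 ((0.4554569721221924, -0.32700639963150024), (0.08380863815546036, 0.1875769942998886), 3.1301167011260986) 0.023990304620064233
mat z 0.0007038633235333915 0.12571783307705767
```

Run:
```python
from h import *
p=np.array([.5382,-.0395,.0885])
for n in('top','scene'):
    c=dict(np.load(n+'0.npz'));R,_=cv2.Rodrigues(c['rvec']);print(n,'cam',(-R.T@c['tvec']).round(3))
    P=world(c)
    d=P-np.array([p[0],p[1],0]);cs,sn=np.cos(p[2]),np.sin(p[2])
    lx=cs*d[...,0]+sn*d[...,1];ly=-sn*d[...,0]+cs*d[...,1];z=P[...,2]
    # profile along x at y bands
    for a,b in((-.115,-.095),(-.045,.0),(.075,.1)):
        print('band',a,b,' '.join(f'{X*1000:.0f}:{1000*np.median(z[(abs(lx-X)<.003)&(ly>a)&(ly<b)]):.0f}' for X in np.arange(-.156,.157,.006)))
    # overlay
    im=c['frame'][:,:,::-1].copy();S=4
    def poly(L):
        q=proj(c,place(L,p));return q
    uv=proj(c,place([[-.17,-.16,0],[-.17,.16,0],[.17,.16,0],[.17,-.16,0]],p));lo=uv.min(0).astype(int);hi=uv.max(0).astype(int)
    S=min(780/(hi-lo)[0],580/(hi-lo)[1])
    im=cv2.resize(im[lo[1]:hi[1],lo[0]:hi[0]],None,fx=S,fy=S,interpolation=cv2.INTER_CUBIC)
    rect=lambda x0,x1,y0,y1,z:[[x0,y0,z],[x0,y1,z],[x1,y1,z],[x1,y0,z]]
    for L,col in((rect(-.15,.15,-.14,.14,.015),(0,255,0)),(rect(.12,.146,-.12,.12,.037),(255,255,0)),(rect(.12,.146,-.12,.12,.015),(255,0,255)),(rect(-.03,0,-.1,.1,.037),(0,255,255))):
        cv2.polylines(im,[((poly(L)-lo+.5)*S).astype(np.int32)],True,col,1)
    cv2.imwrite(f'pics/ov_{n}.png',im)
```

```text
top cam [ 0.383 -0.043  1.595]
band -0.115 -0.095 -156:1 -150:16 -144:14 -138:15 -132:15 -126:13 -120:17 -114:15 -108:12 -102:16 -96:13 -90:14 -84:16 -78:15 -72:16 -66:14 -60:17 -54:15 -48:16 -42:21 -36:14 -30:20 -24:19 -18:28 -12:14 -6:12 0:16 6:13 12:14 18:16 24:15 30:12 36:15 42:15 48:18 54:15 60:14 66:16 72:14 78:13 84:15 90:16 96:16 102:16 108:15 114:15 120:34 126:39 132:35 138:37 144:36 150:nan 156:-1
band -0.045 0.0 -156:-0 -150:14 -144:15 -138:15 -132:15 -126:37 -120:38 -114:39 -108:35 -102:36 -96:36 -90:36 -84:39 -78:37 -72:35 -66:14 -60:15 -54:15 -48:15 -42:33 -36:40 -30:64 -24:65 -18:40 -12:32 -6:30 0:32 6:26 12:25 18:26 24:27 30:27 36:25 42:25 48:26 54:25 60:26 66:27 72:26 78:24 84:27 90:26 96:26 102:25 108:32 114:24 120:31 126:36 132:35 138:35 144:38 150:2 156:0
band 0.075 0.1 -156:1 -150:14 -144:14 -138:13 -132:15 -126:36 -120:38 -114:35 -108:38 -102:36 -96:37 -90:38 -84:14 -78:15 -72:16 -66:17 -60:15 -54:15 -48:14 -42:32 -36:35 -30:38 -24:39 -18:35 -12:31 -6:16 0:15 6:14 12:15 18:12 24:14 30:14 36:24 42:27 48:29 54:25 60:27 66:28 72:16 78:13 84:17 90:15 96:17 102:13 10
[... 272 characters left out ...]
0:19 -24:11 -18:15 -12:18 -6:11 0:-749 6:13 12:12 18:-367 24:-747 30:14 36:13 42:14 48:15 54:13 60:14 66:14 72:15 78:14 84:14 90:15 96:14 102:14 108:15 114:14 120:36 126:35 132:36 138:36 144:29 150:15 156:0
band -0.045 0.0 -156:nan -150:nan -144:nan -138:nan -132:nan -126:34 -120:37 -114:36 -108:37 -102:36 -96:36 -90:36 -84:35 -78:37 -72:35 -66:29 -60:24 -54:nan -48:nan -42:nan -36:36 -30:39 -24:55 -18:38 -12:36 -6:-360 0:28 6:26 12:-744 18:-360 24:-737 30:25 36:23 42:-742 48:25 54:-746 60:-740 66:23 72:-744 78:23 84:-745 90:-745 96:23 102:-746 108:30 114:29 120:33 126:35 132:36 138:36 144:33 150:17 156:2
band 0.075 0.1 -156:nan -150:nan -144:nan -138:nan -132:nan -126:35 -120:35 -114:36 -108:37 -102:37 -96:37 -90:35 -84:21 -78:25 -72:16 -66:15 -60:nan -54:nan -48:nan -42:35 -36:36 -30:38 -24:38 -18:38 -12:27 -6:14 0:14 6:-748 12:14 18:12 24:-742 30:-750 36:-747 42:-361 48:-748 54:25 60:25 66:20 72:17 78:15 84:13 90:-747 96:-749 102:-749 108:-749 114:-750 120:-750 126:-746 132:37 138:35 144:30 150:17 156:-0
  return _methods._mean(a, axis=axis, dtype=dtype,
  ret = ret.dtype.type(ret / rcount)
```

```bash
sleep 0
```

```text
(no output)
```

View pics/ov_top.png

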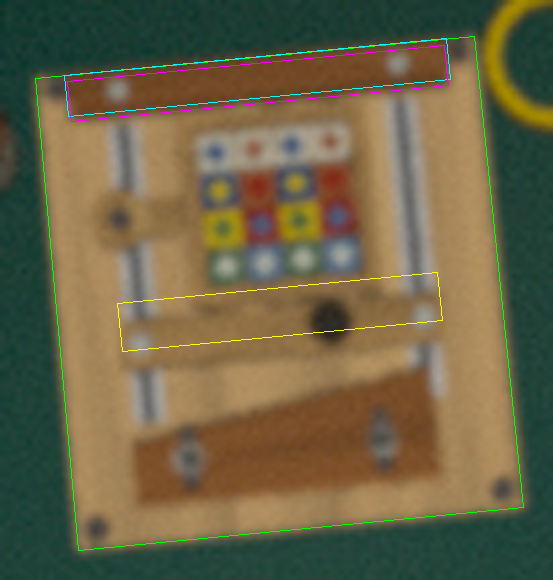

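View pics/ov_scene.png

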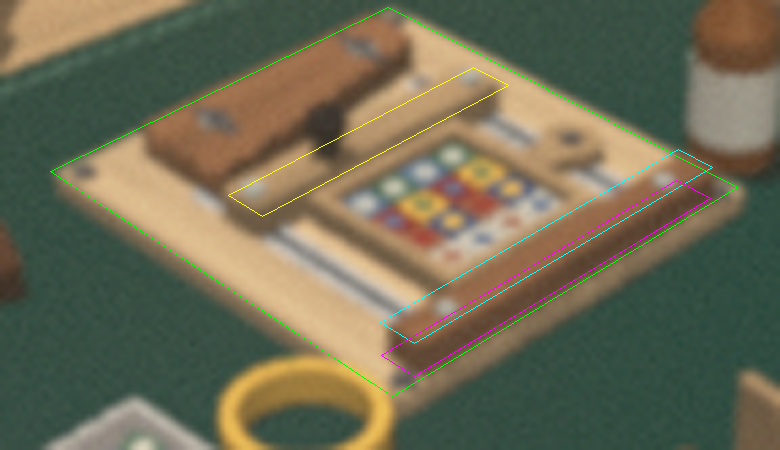

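The top overlay shows the jig fit holding: the base outline is at x .538, y -.0395, yaw 5.07°. The bar is about 14 mm short of home. Next I'll fit the ramp, bar, tray and wedge.

Run:
```python
from h import *
p=np.array([.5382,-.0395,.0885])
c=dict(np.load('top0.npz'));f=c['frame'].astype(float);ch=f[:,:,0]
def loc(X):
    d=np.asarray(X)[:2]-p[:2];cs,sn=np.cos(p[2]),np.sin(p[2]);return np.array([cs*d[0]+sn*d[1],-sn*d[0]+cs*d[1]])
# ramp: top edge, slope 1/6 ; local param: x=xr at y=0
g=f[:,:,1]
xr=-.072
for it in range(3):
    e=edgefit(c,[((xr+.09/6,-.09,.037),(xr-.1/6,.1,.037))],p,g,half=4,verbose=(it==2))
    xr+=loc(e[:2])[0]*1+0; break
print('ramp fit shift',loc(e[:2]),'yaw diff',np.degrees(e[2]-p[2]),'xr',xr)
# binding y of wedge mid, bar face -30: -30-39 = xr - y/6
print('bind y mid',(xr+.069)*6)
b=edgefit(c,[((-.044,-.1,.037),(-.044,.1,.037)),((-.044,-.1,.037),(-.014,-.1,.037)),((-.044,.1,.037),(-.014,.1,.037))],p,g,half=4)
print('bar loc',loc(b[:2])+[-.029,0])
# wedge
z=.024
m=.0194
W=[((m,-.065,z),(m,.065,z)),((m-.028,-.065,z),(m-.05,.065,z)),((m,-.065,z),(m-.028,-.065,z)),((m,.065,z),(m-.05,.065,z))]
rg=f[:,:,0]-f[:,:,1]
w=edgefit(c,W,(.443,-.319,-.12),rg,half=5)
T=[((a,b,.054),(a2,b2,.054)) for a,b,a2,b2 in((-.008,-.01,-.008,.03),(.008,-.01,.008,.03),(-.008,-.01,.008,-.01),(-.008,.03,.008,.03))]
t=edgefit(c,T,w,rg,half=4)
print('tab from body',place([[0,.01,.039]],w),'tab own',place([[0,.01,.039]],t))
im=c['frame'][:,:,::-1][185:235,370:440];S=10
im=cv2.resize(im,None,fx=S,fy=S,interpolation=cv2.INTER_CUBIC)
for E,q,col in((W,w,(0,255,0)),(T,t,(255,255,0)),(T,w,(255,0,255))):
    for A,B in E:
        uv=((proj(c,place([A,B],q))-[370,185]+.5)*S).astype(int);cv2.line(im,tuple(map(int,uv[0])),tuple(map(int,uv[1])),col,1)
cv2.imwrite('pics/wov.png',im)
```

```text
Traceback (most recent call last):
  File "h.py", line 39, in edgefit
    s=least_squares(f,p,loss='soft_l1',f_scale=0.5,x_scale=[.01,.01,.01]);p=s.x
  File "h.py", line 38, in <lambda>
    f=lambda q:((proj(c,place(L,q))-T)*N).sum(1)
                        ~~~~~^^^^^
  File "h.py", line 19, in place
    return np.stack([p[0]+cs*X[:,0]-sn*X[:,1],p[1]+sn*X[:,0]+cs*X[:,1],X[:,2]],-1)
                             ~^^^^^
IndexError: too many indices for array: array is 1-dimensional, but 2 were indexed
```

```bash
sed -i "s|f=lambda q:((proj(c,place(L,q))-T)\*N).sum(1)|f=lambda q:((proj(c,place(L,q))-T)*N).sum(1)\n        ff=lambda q:np.r_[f(q),.3*(q-p0)/[.002,.002,.01]]|; s|s=least_squares(f,p|s=least_squares(ff,p|" h.py
cat > m1.py <<'E'
from h import *
import sys
p=np.array([.5382,-.0395,.0885])
def loc(X):
    d=np.asarray(X)[:2]-p[:2];cs,sn=np.cos(p[2]),np.sin(p[2]);return np.array([cs*d[0]+sn*d[1],-sn*d[0]+cs*d[1]])
if __name__=='__main__':
    tag=sys.argv[1] if len(sys.argv)>1 else 'top0'
    c=dict(np.load(tag+'.npz'));f=c['frame'].astype(float)
    g=f[:,:,1]
    xr=-.072
    e=edgefit(c,[((xr+.09/6,-.09,.037),(xr-.1/6,.1,.037))],p,g,half=4)
    l=loc(e[:2]);xr=xr+l[0]+l[1]/6
    print('ramp fit shift',l,'yaw diff',np.degrees(e[2]-p[2]),'xr',xr,'bind y mid',(xr+.069)*6)
    b=edgefit(c,[((-.044,-.1,.037),(-.044,.1,.037)),((-.044,-.1,.037),(-.014,-.1,.037)),((-.044,.1,.037),(-.014,.1,.037))],p,g,half=4)
    print('bar loc',loc(b[:2])+[-.029,0])
    z=.024
    m=.0194
    W=[((m,-.065,z),(m,.065,z)),((m-.028,-.065,z),(m-.05,.065,z)),((m,-.065,z),(m-.028,-.065,z)),((m,.065,z),(m-.05,.065,z))]
    rg=f[:,:,0]-f[:,:,1]
    w=edgefit(c,W,(.443,-.319,-.12),rg,half=5)
    T=[((a,b,.054),(a2,b2,.054)) for a,b,a2,b2 in((-.008,-.01,-.008,.03),(.008,-.01,.008,.03),(-.008,-.01,.008,-.01),(-.008,.03,.008,.03))]
    t=edgefit(c,T,w,rg,half=4)
    print('tab from body',place([[0,.01,.039]],w),'tab own',place([[0,.01,.039]],t))
    im=c['frame'][:,:,::-1][185:235,370:440];S=10
    im=cv2.resize(im,None,fx=S,fy=S,interpolation=cv2.INTER_CUBIC)
    for E,q,col in((W,w,(0,255,0)),(T,t,(255,255,0)),(T,w,(255,0,255))):
        for A,B in E:
            uv=((proj(c,place([A,B],q))-[370,185]+.5)*S).astype(int);cv2.line(im,tuple(map(int,uv[0])),tuple(map(int,uv[1])),col,1)
    cv2.imwrite('pics/wov.png',im)
E
python3 m1.py
```

```text
fit [ 0.5402 -0.0391  0.0781] deg 4.47 rms px [(np.int64(0), 25, -0.01, 0.21)]
ramp fit shift [0.00204129 0.00025137] yaw diff -0.5985046985421824 xr -0.06991681940786848 bind y mid -0.005500916447210846
fit [ 0.5369 -0.0385  0.089 ] deg 5.1 rms px [(np.int64(0), 25, -0.07, 1.18), (np.int64(1), 25, 0.61, 1.2), (np.int64(2), 25, -0.78, 1.15)]
bar loc [-0.03017008  0.00113478]
fit [ 0.442  -0.3182 -0.2909] deg -16.67 rms px [(np.int64(0), 25, 0.43, 1.21), (np.int64(1), 25, -0.62, 1.52), (np.int64(2), 25, 0.52, 0.1), (np.int64(3), 25, -0.55, 0.08)]
fit [ 0.4427 -0.3193 -0.2882] deg -16.51 rms px [(np.int64(0), 25, 0.2, 0.05), (np.int64(1), 25, -0.22, 0.14), (np.int64(2), 25, 0.06, 0.04), (np.int64(3), 25, -0.06, 0.08)]
tab from body [[ 0.44484974 -0.30866058  0.039     ]] tab own [[ 0.44553128 -0.30971509  0.039     ]]
```

```bash
sleep 0
```

```text
(no output)
```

View pics/wov.png

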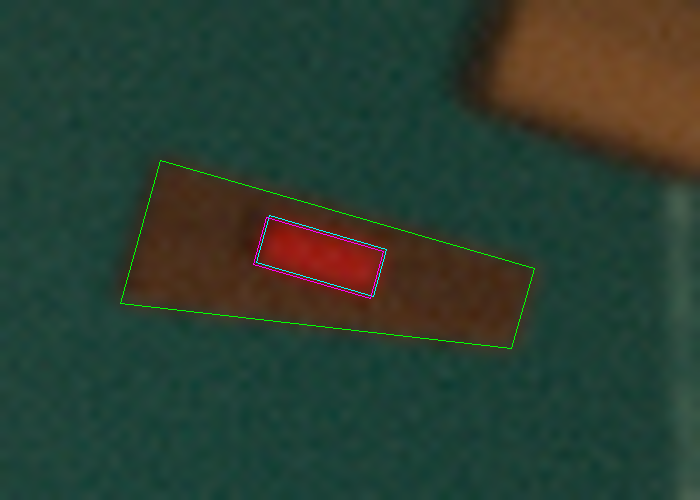

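The wedge overlay sits on the piece: tail to the left, tab at (320,255), yaw −16.6°. Next I'll check that all the planned poses are reachable.

```bash
cat >> h.py <<'E'
J=np.array([.5382,-.0395,.0885])
def jw(x,y,z): return place([[x,y,z]],J)[0]
def qd(a): return np.array([0,np.cos(a/2),np.sin(a/2),0])
ex=np.array([np.cos(J[2]),np.sin(J[2]),0]);ey=np.array([-np.sin(J[2]),np.cos(J[2]),0])
def F(base=0): return np.array(r.sense()['wrist_force'])-base
E
python3 - <<'E'
from h import *
D=np.radians
for n,pos,aa in(('knob',jw(-.07,-.032,.061),(95.07,-84.93)),('knob2',jw(-.037,-.032,.061),(95.07,-84.93)),('tab',[.4454,-.3095,.04],(-16.6,163.4)),('place',jw(-.052,.055,.055),(5.07,-174.93)),('tail',jw(-.055,.125,.035),(5.07,-174.93)),('tailend',jw(-.055,.04,.035),(5.07,-174.93)),('tailhi',jw(-.055,.125,.15),(5.07,-174.93))):
    for a in aa:
        q=r.solve_ik(pos,qd(D(a)));print(n,a,np.round(pos,3),None if q is None else np.round(q,2))
E
```

```text
knob 95.07 [ 0.471 -0.078  0.061] [ 0.52  0.64 -0.56  2.07  0.61  0.59  1.19]
knob -84.93 [ 0.471 -0.078  0.061] [ 0.16  0.57 -0.11  2.09  0.13  0.48 -1.53]
knob2 95.07 [ 0.504 -0.075  0.061] [ 0.52  0.69 -0.59  1.99  0.62  0.65  1.18]
knob2 -84.93 [ 0.504 -0.075  0.061] [ 0.15  0.61 -0.11  2.01  0.12  0.53 -1.53]
tab -16.6 [ 0.445 -0.31   0.04 ] [ 0.68  0.69 -0.2   1.93  0.25  0.55  0.02]
tab 163.4 [ 0.445 -0.31   0.04 ] [ 0.26  0.71  0.35  1.95 -0.44  0.55 -2.52]
place 5.07 [0.482 0.011 0.055] [ 0.23  0.63 -0.43  2.07  0.5   0.54 -0.47]
place -174.93 [0.482 0.011 0.055] [-0.89  0.97  1.08  2.13 -1.21  0.89 -2.1 ]
tail 5.07 [0.472 0.08  0.035] [ 0.02  0.66 -0.36  2.08  0.47  0.48 -0.6 ]
tail -174.93 [0.472 0.08  0.035] [ 0.55  0.97 -1.08  2.05  1.16  0.92  2.02]
tailend 5.07 [ 0.48  -0.005  0.035] [ 0.24  0.66 -0.4   2.08  0.53  0.5  -0.47]
tailend -174.93 [ 0.48  -0.005  0.035] [-0.86  1.03  1.08  2.13 -1.28  0.9  -2.02]
tailhi 5.07 [0.472 0.08  0.15 ] [ 0.32  0.51 -0.72  2.03  0.48  0.78 -0.6 ]
tailhi -174.93 [0.472 0.08  0.15 ] [ 0.56  0.67 -1.07  2.02  0.75  0.92  2.31]
```

Now the bar: fingers shut, approach behind the knob, and push in small steps while watching the force.

Run:
```python
from h import *
a=np.radians(-84.93)
r.move_to(jw(-.068,-.032,.15),qd(a));effector.set_gripper(0.0,20)
print('t',r.sense()['time'])
r.servo_line(jw(-.068,-.032,.062),velocity=.15)
b=np.array(r.sense()['wrist_force']);print('base',b,r.sense()['position'],'t',r.sense()['time'])
x=-.068;r.servo_line(jw(-.058,-.032,.062),velocity=.03);x=-.058
last=0
while x<-.025:
    x+=.0015
    r.servo_line(jw(x,-.032,.062),velocity=.012)
    f=F(b);fx=f@ex
    print(round(x*1000,1),round(fx,2),round(f@ey,2),round(f[2],2))
    if fx<-7: break
print('t',r.sense()['time'],r.sense()['position'])
```

```text
t 3.5333
base [-0.11804671  0.0826731   0.39803103] [ 0.47374738 -0.07738947  0.06247612] t 4.2667
-56.5 0.13 0.01 0.41
-55.0 0.61 -0.97 -1.13
-53.5 0.84 1.01 -0.28
-52.0 -0.22 -0.33 -0.0
-50.5 0.71 0.7 -0.38
-49.0 -0.23 0.54 -0.45
-47.5 -1.01 0.42 -0.52
-46.0 -2.0 0.05 -0.66
-44.5 -1.39 -0.45 -1.06
-43.0 -1.53 -0.32 -0.6
-41.5 -2.73 0.36 0.29
-40.0 -4.14 0.64 -0.05
-38.5 -3.41 -0.57 -0.99
-37.0 -2.65 -0.17 -1.35
-35.5 -4.28 -1.26 -0.39
-34.0 -6.2 -0.04 2.73
-32.5 -10.74 0.0 6.16
t 9.425 [ 0.50605781 -0.07452419  0.06166757]
```

Run:
```python
from h import *
print(F()@ex, F())
r.servo_line(jw(-.050,-.032,.062),velocity=.05)
r.servo_line(jw(-.060,-.032,.14),velocity=.2)
# go towards wedge, then photo
a=np.radians(-16.6);g=np.array([.4454,-.3095,0])
r.move_to(g+[0,0,.13],qd(a));effector.set_gripper(.55,25)
c=snap('top','top1');snap('scene','scene1');print(r.sense()['time'],r.sense()['position'])
f=c['frame'].astype(float)
import m1
gg=f[:,:,1]
d=np.array([.538,-.04])
for x0 in(-.03,):
    e=edgefit(c,[((x0,-.1,.037),(x0,.1,.037))],J,gg,half=4);print('bar face shift',m1.loc(e[:2]))
im=c['frame'][:,:,::-1]
cv2.imwrite('pics/top1z.png',cv2.resize(im[130:240,265:455],None,fx=4.2,fy=4.2,interpolation=cv2.INTER_CUBIC))
```

```text
-10.851603673648668 [-10.81744249  -0.86549095   6.55399987]
12.7333 [ 0.44538814 -0.3095167   0.13000618]
fit [ 0.5347 -0.0397  0.0925] deg 5.3 rms px [(np.int64(0), 25, -0.25, 0.86)]
bar face shift [-3.52385612e-03  8.68389390e-05]
```

```bash
sleep 0
```

```text
(no output)
```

View pics/top1z.png

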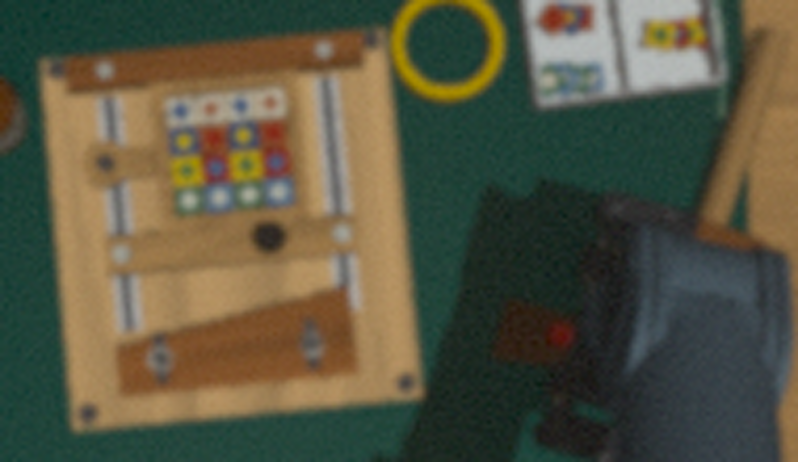

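View pics/scene1.png

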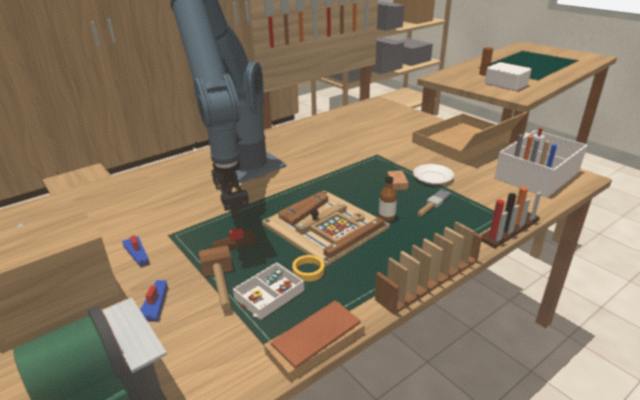

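Run:
```python
from h import *
import m1
ims=[]
for tag in('top0','top1'):
    c=dict(np.load(tag+'.npz'));P=world(c);f=c['frame'].astype(float)
    s=f.sum(2);k=(s<140)&(abs(P[...,0]-.52)<.04)&(abs(P[...,1]+.073)<.025)&(P[...,2]>.045)
    print(tag,k.sum(),'knob',m1.loc(P[k].mean(0)),P[k].mean(0))
    im=c['frame'][:,:,::-1];lo=np.array([275,130]);S=6
    im=cv2.resize(im[130:225,275:365],None,fx=S,fy=S,interpolation=cv2.INTER_CUBIC)
    rect=lambda x0,x1,y0,y1,z:[[x0,y0,z],[x0,y1,z],[x1,y1,z],[x1,y0,z]]
    for L,col in((rect(-.03,0,-.1,.1,.037),(0,255,255)),(rect(.12,.146,-.12,.12,.037),(255,255,0)),(rect(0,.12,-.02,.1,.033),(255,0,255))):
        cv2.polylines(im,[((proj(c,place(L,J))-lo+.5)*S).astype(np.int32)],True,col,1)
    cv2.imwrite(f'pics/cmp_{tag}.png',im)
    # vertical luminance profile along jig x at y=.08 and y=-.07
    for y in (-.01,.05):
        xs=np.arange(-.06,.15,.003);u=proj(c,place([[x,y,.033] for x in xs],J))
        v=map_coordinates(f.mean(2),[u[:,1],u[:,0]],order=1);print(y,' '.join(f'{int(x*1000)}:{int(q)}' for x,q in zip(xs,v)))
```

```text
top0 24 knob [-0.02645115 -0.03016034] [ 0.51451808 -0.07188018  0.06616709]
-0.01 -60:126 -56:127 -53:126 -50:126 -47:123 -44:116 -41:111 -38:111 -35:110 -32:109 -29:109 -26:104 -23:103 -20:103 -17:105 -14:103 -11:99 -8:97 -5:99 -2:102 0:105 3:101 6:93 9:88 12:95 15:107 18:111 21:103 24:93 27:87 30:94 33:99 36:97 39:97 42:101 45:102 48:99 51:97 54:88 57:83 60:84 63:90 66:90 69:85 72:85 75:104 78:134 81:149 84:145 87:135 90:132 93:137 96:141 99:134 102:116 105:104 108:102 111:99 114:94 117:79 120:68 123:70 126:74 129:76 132:72 135:73 138:74 141:71 144:67 147:61
0.05 -60:122 -56:122 -53:122 -50:123 -47:120 -44:111 -41:103 -38:104 -35:110 -32:114 -29:115 -26:112 -23:110 -20:111 -17:112 -14:106 -11:104 -8:102 -5:103 -2:109 0:115 3:117 6:114 9:113 12:111 15:110 18:111 21:110 24:110 27:110 30:109 33:108 36:108 39:109 42:107 45:104 48:104 51:106 54:106 57:103 60:105 63:105 66:106 69:106 72:107 75:107 78:108 81:110 84:106 87:104 90:107 93:110 96:111 99:112 102:113 105:113 108:114 111:113 114:105 117:90 120:75 123:70 126:73 129:75 132:73 135:72 138:72 141:71 144:67 147:59
top1 20 knob [-0.01
[... 373 characters left out ...]
89 72:90 75:88 78:88 81:104 84:131 87:148 90:152 93:146 96:141 99:143 102:149 105:139 108:117 111:106 114:101 117:98 120:90 123:80 126:78 129:78 132:76 135:76 138:76 141:74 144:71 147:66
0.05 -60:127 -56:127 -53:127 -50:124 -47:124 -44:125 -41:126 -38:125 -35:121 -32:113 -29:105 -26:105 -23:112 -20:113 -17:115 -14:114 -11:112 -8:110 -5:109 -2:109 0:111 3:116 6:118 9:117 12:113 15:113 18:112 21:113 24:114 27:112 30:110 33:110 36:114 39:112 42:110 45:107 48:105 51:104 54:104 57:105 60:105 63:103 66:104 69:106 72:108 75:109 78:110 81:111 84:110 87:108 90:109 93:109 96:110 99:111 102:111 105:113 108:115 111:117 114:113 117:104 120:93 123:82 126:78 129:78 132:77 135:71 138:72 141:73 144:69 147:61
```

```bash
sleep 0
```

```text
(no output)
```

View pics/cmp_top1.png

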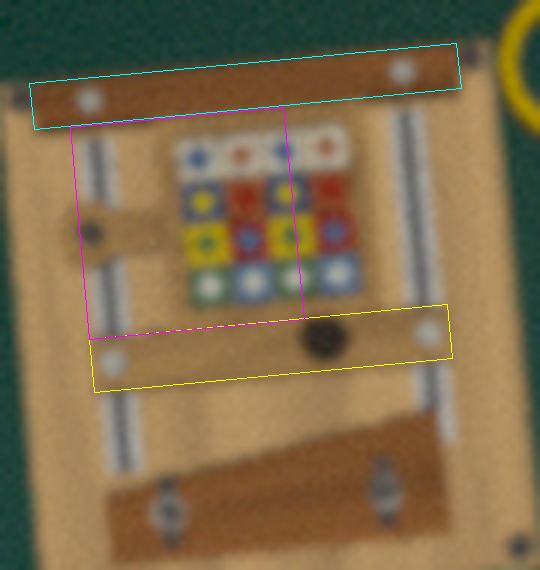

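The bar coincides with its home outline: the knob is at jig x −14 mm and the tray is square on the fence. Next I'll grasp the wedge.

Run:
```python
from h import *
g=np.array([.4454,-.3095,0])
r.servo_line(g+[0,0,.0405],velocity=.12)
effector.set_gripper(0.0,25)
s=r.sense();print('width mm',s['gripper_width']*88,s['wrist_force'],s['time'])
r.servo_line(g+[0,0,.12],velocity=.12)
a=J[2]
r.move_to(jw(-.052,.055,.12),qd(a))
s=r.sense();print('width mm',s['gripper_width']*88,s['wrist_force'],s['time'],s['position'])
snap('scene','scene2');c=snap('top','top2')
im=c['frame'][:,:,::-1]
cv2.imwrite('pics/top2z.png',cv2.resize(im[130:240,245:435],None,fx=4.2,fy=4.2,interpolation=cv2.INTER_CUBIC))
im=cv2.imread('pics/scene2.png');cv2.imwrite('pics/scene2z.png',cv2.resize(im[150:270,220:420],None,fx=4,fy=4,interpolation=cv2.INTER_CUBIC))
```

```text
width mm 15.990855699689096 [ 0.01904911 -0.45277832  2.75247726] 14.225
width mm 15.727959996424197 [ 0.30344009  0.14306559 -1.31110742] 16.2583 [0.48170191 0.00899194 0.11976293]
```

```bash
sleep 0
```

```text
(no output)
```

View pics/top2z.png

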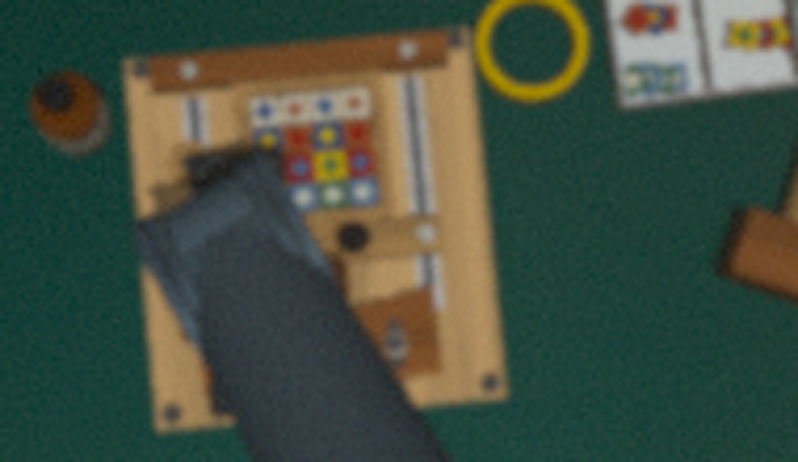

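View pics/scene2z.png

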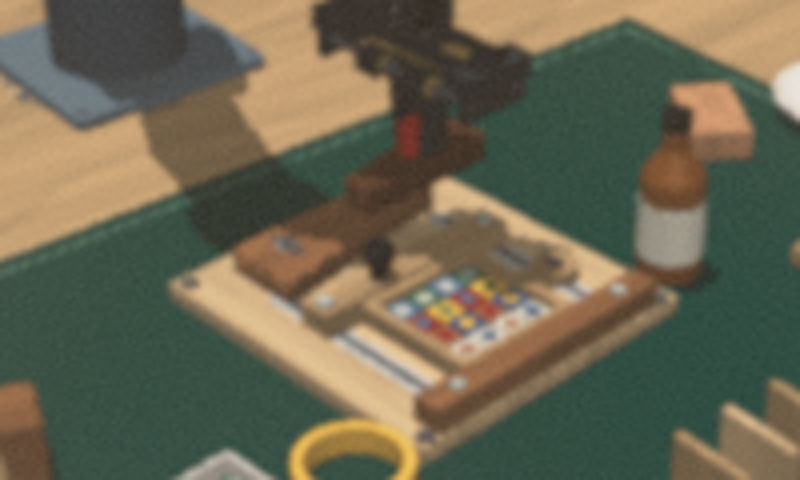

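Run:
```python
from h import *
t=jw(-.052,.055,0);print(t,r.sense()['position'])
r.servo_line(t+[0,0,.064],velocity=.1)
b=F()
z=.064
while z>.053:
    z-=.0015
    r.servo_line(t+[0,0,z],velocity=.03)
    f=F(b);print(round(z,4),f.round(2))
    if abs(f[2])>4 or np.hypot(*f[:2])>5: break
s=r.sense();print(s['position'],s['time'])
snap('scene','scene3')
im=cv2.imread('pics/scene3.png');cv2.imwrite('pics/scene3z.png',cv2.resize(im[150:270,220:420],None,fx=4,fy=4,interpolation=cv2.INTER_CUBIC))
```

```text
[0.48154236 0.01068876 0.        ] [0.48173452 0.00888738 0.11981901]
0.0625 [ 0.52 -1.07  0.62]
0.061 [-0.47 -0.07  1.27]
0.0595 [ 0.   -0.41  0.33]
0.058 [ 0.23 -0.05  1.47]
0.0565 [0.14 0.36 1.36]
0.055 [-1.41 -0.54  8.89]
[0.48171795 0.01073281 0.05555396] 18.5667
```

```bash
sleep 0
```

```text
(no output)
```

View pics/scene3z.png

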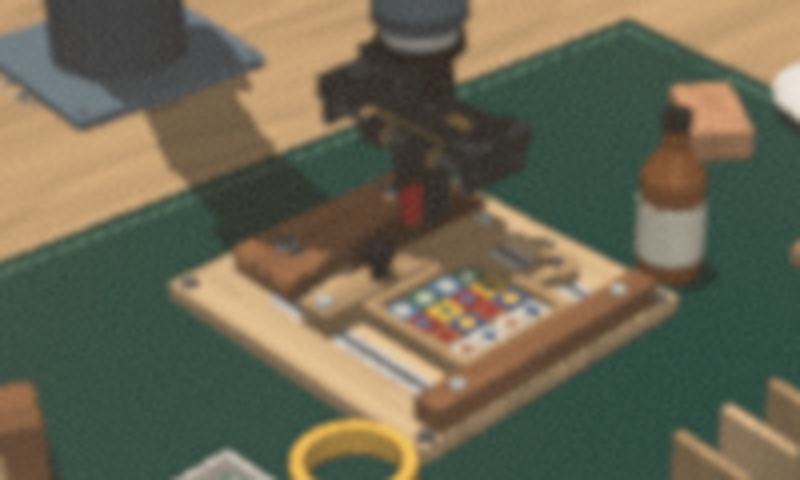

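The wedge rests flat in the channel; contact came at the expected height. Now I'll release and move behind the tail.

Run:
```python
from h import *
effector.set_gripper(.42)
t=jw(-.052,.055,0)
r.servo_line(t+[0,0,.11],velocity=.12)
r.servo_line(jw(-.0576,.140,.11),velocity=.2)
effector.set_gripper(0.0,30)
s=r.sense();print(s['position'],s['time'],s['gripper_width'])
c=snap('scene','scene4');c=snap('top','top4')
im=c['frame'][:,:,::-1]
cv2.imwrite('pics/top4z.png',cv2.resize(im[130:240,245:385],None,fx=5,fy=5,interpolation=cv2.INTER_CUBIC))
im=cv2.imread('pics/scene4.png');cv2.imwrite('pics/scene4z.png',cv2.resize(im[150:270,220:420],None,fx=4,fy=4,interpolation=cv2.INTER_CUBIC))
P=world(c);f=c['frame'].astype(float)
import m1
k=(f[...,0]>2*f[...,1]+20)&(abs(P[...,0]-.48)<.05)&(abs(P[...,1])<.06)&(P[...,2]>.055)
print('tab',k.sum(),m1.loc(P[k].mean(0)),P[k].mean(0))
```

```text
[0.46848592 0.09482273 0.11002784] 20.9667 0.0064034810738850595
tab 51 [-0.05410161  0.05231719] [0.47968609 0.0078307  0.06800033]
```

```bash
sleep 0
```

```text
(no output)
```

View pics/top4z.png

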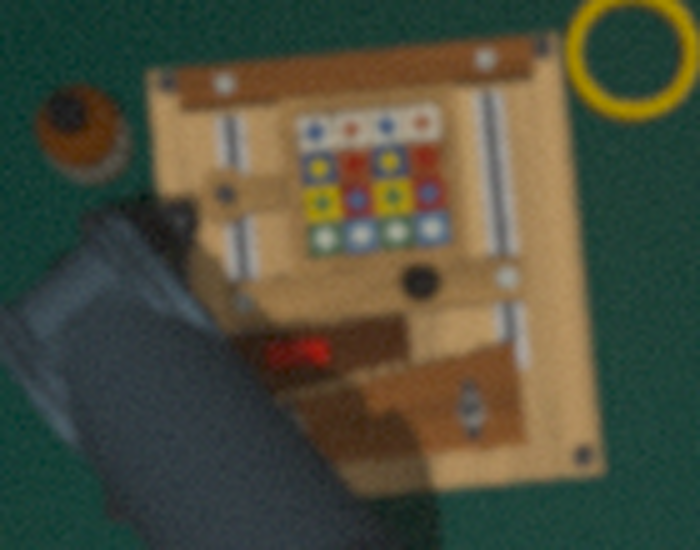

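View pics/scene4z.png

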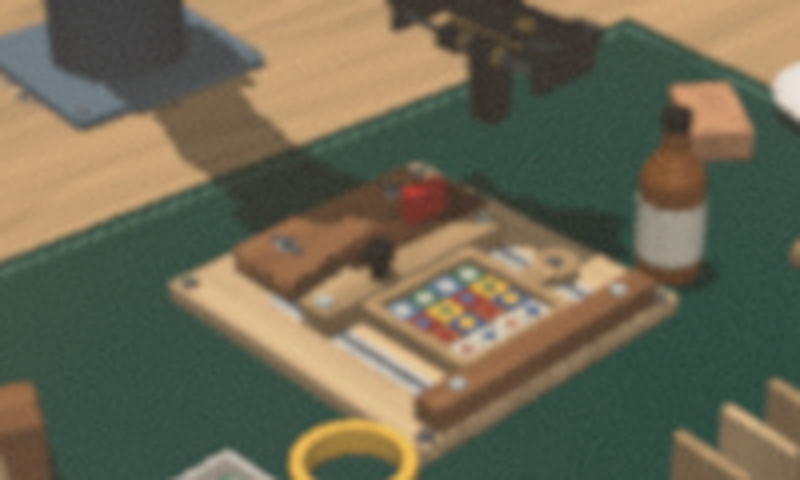

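The wedge lies flat and parallel to the bar, tab at zoom (300,352). Now the tail push.

```bash
cat > push.py <<'E'
from h import *
x=-.0576
r.servo_line(jw(x,.140,.045),velocity=.15)
r.servo_line(jw(x,.140,.0315),velocity=.05)
b=F();print('base',b.round(2),r.sense()['position'])
y=.140;r.servo_line(jw(x,.130,.0315),velocity=.03);y=.130;out=[]
while y>.02:
    fy=F(b)@ey
    st=.0003 if fy>9 else (.0005 if fy>6.5 else .001)
    y-=st
    r.servo_line(jw(x,y,.0315),velocity=.015)
    f=F(b);fy=f@ey;fx=f@ex
    out.append(f'{y*1000:.1f}:{fy:.1f}/{fx:.1f}/{f[2]:.1f}')
    if fy>14 or abs(fx)>12 or abs(f[2])>15: break
print(' '.join(out));s=r.sense();print(s['time'],s['position'],F(b).round(2))
E
python3 push.py
```

```text
base [ 0.63  0.29 -0.45] [0.46834124 0.09486846 0.03141184]
129.0:-0.5/-1.2/0.8 128.0:0.5/-0.8/0.2 127.0:0.1/-1.5/0.1 126.0:-0.3/-0.1/-0.6 125.0:-0.1/-0.3/0.8 124.0:-0.3/-0.7/0.5 123.0:0.5/-0.2/0.3 122.0:-0.3/-0.9/0.8 121.0:1.1/0.2/0.0 120.0:1.6/-1.1/0.4 119.0:0.4/-1.2/0.9 118.0:0.8/-0.8/0.3 117.0:0.5/-0.6/0.8 116.0:1.6/-0.2/1.5 115.0:0.4/-0.4/0.5 114.0:0.3/0.2/1.2 113.0:-0.2/0.5/0.2 112.0:0.1/-0.8/0.1 111.0:0.3/-0.7/0.2 110.0:0.7/-1.4/1.3 109.0:0.4/-1.7/0.8 108.0:1.2/-0.7/0.7 107.0:-0.3/-0.7/0.3 106.0:0.6/-0.4/0.6 105.0:0.2/-0.6/0.0 104.0:-0.5/-0.5/0.5 103.0:0.5/-0.5/1.1 102.0:0.6/-0.5/1.1 101.0:-1.0/-0.3/0.8 100.0:0.2/0.0/1.2 99.0:0.3/-0.1/0.5 98.0:-0.1/-1.0/-0.2 97.0:0.5/-0.7/-0.5 96.0:0.1/-0.5/0.7 95.0:0.8/0.3/0.9 94.0:0.6/-0.7/0.7 93.0:0.1/-1.3/0.4 92.0:0.3/-0.8/0.8 91.0:0.0/-0.9/1.2 90.0:0.8/-0.3/-0.3 89.0:0.9/0.1/0.2 88.0:-0.3/-1.0/0.2 87.0:0.6/-0.8/1.1 86.0:1.3/-0.4/0.9 85.0:0.0/-0.4/0.7 84.0:1.2/-1.1/-0.0 83.0:0.7/0.4/-0.1 82.0:0.8/0.4/0.7 81.0:1.1/-0.0/1.3 80.0:1.8/0.4/2.3 79.0:2.4/0.7/0.6 78.0:0.7/1.5/1.8 77.0:2.2/0.3/0.9 76.0:1.7/-0.1/-0.2 75.0:1.7/0.7/0.3 74.0:1.5/0.9/1.2 73.0:2.1/0.0/0.5 72.0:1.3/0.4/0.4 71.0:0.6/-0.0/0.9 70.0:1.2/0.5/0.7 69.0:0.3/0.2/1.2 68.0:0.4/1.1/0.1 67.0:0.4/-0.3/0.5 66.0:1.1/0.5/1.2 65.0:1.1/0.5/-0.4 64.0:2.0/1.0/-0.1 63.0:1.2/0.8/0.2 62.0:1.8/1.0/0.3 61.0:2.4/1.2/1.3 60.0:1.5/1.1/0.1 59.0:1.6/0.9/0.1 58.0:4.0/0.1/0.3 57.0:5.4/-0.1/0.1 56.0:6.9/-0.2/0.6 55.5:7.8/-0.6/0.0 55.0:9.1/-0.6/0.5 54.7:10.8/-0.4/-0.2 54.4:11.1/0.1/0.1 54.1:12.6/-0.3/0.7 53.8:11.8/0.1/0.1 53.5:13.0/-0.6/0.8 53.2:14.2/-1.0/-0.5
43.05 [0.47569178 0.01305084 0.03154947] [-2.29 14.05 -0.5 ]
```

Free run, then a dead stop. I'll press slightly further into the 12–18 N band, then retreat and look.

Run:
```python
from h import *
x=-.0576;b=np.array([.63,.29,-.45]);y=.0532
for i in range(3):
    f=np.mean([F(b)@ey for _ in range(1)])
    if f>15: break
    y-=.0003;r.servo_line(jw(x,y,.0315),velocity=.015)
    print(y,F(b)@ey)
r.dwell(.3);print(F(b)@ey,F(b)@ex)
r.servo_line(jw(x,.085,.0315),velocity=.06)
r.servo_line(jw(x,.13,.13),velocity=.2)
r.servo_line(jw(x-.03,.26,.2),velocity=.25)
s=r.sense();print(s['time'],s['position'])
c=snap('scene','scene5');c=snap('top','top5')
im=c['frame'][:,:,::-1]
cv2.imwrite('pics/top5z.png',cv2.resize(im[130:240,245:385],None,fx=5,fy=5,interpolation=cv2.INTER_CUBIC))
im=cv2.imread('pics/scene5.png');cv2.imwrite('pics/scene5z.png',cv2.resize(im[150:270,220:420],None,fx=4,fy=4,interpolation=cv2.INTER_CUBIC))
import m1
P=world(c);f=c['frame'].astype(float)
k=(f[...,0]>2*f[...,1]+20)&(abs(P[...,0]-.48)<.05)&(abs(P[...,1]+.04)<.06)&(P[...,2]>.055)
print('tab',k.sum(),m1.loc(P[k].mean(0)),P[k].mean(0))
s=f.sum(2);k=(s<140)&(abs(P[...,0]-.52)<.04)&(abs(P[...,1]+.073)<.025)&(P[...,2]>.045);print('knob',k.sum(),m1.loc(P[k].mean(0)))
```

```text
0.052899999999999996 14.00594961976381
0.052599999999999994 16.515163875921996
14.998639663810973 -1.0342601564256872
45.9833 [0.42790893 0.20992386 0.19888737]
tab 56 [-0.05034887 -0.00944224] [ 0.48888272 -0.05335534  0.06743652]
knob 21 [-0.0144253  -0.02890799]
```

```bash
sleep 0
```

```text
(no output)
```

View pics/top5z.png

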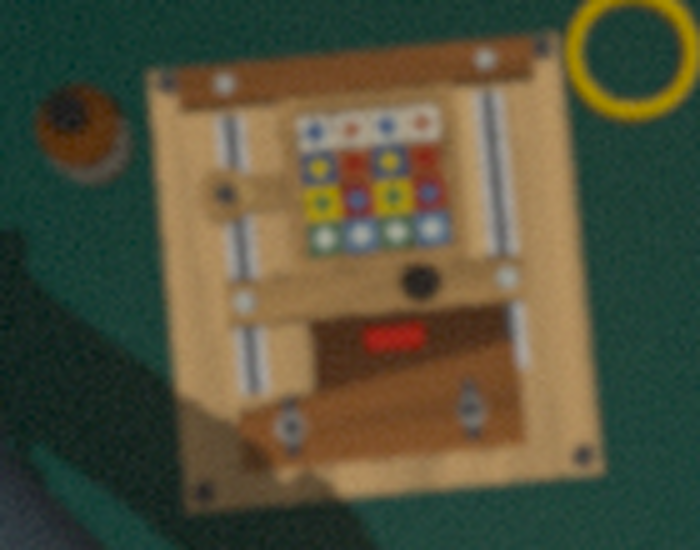

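View pics/scene5z.png

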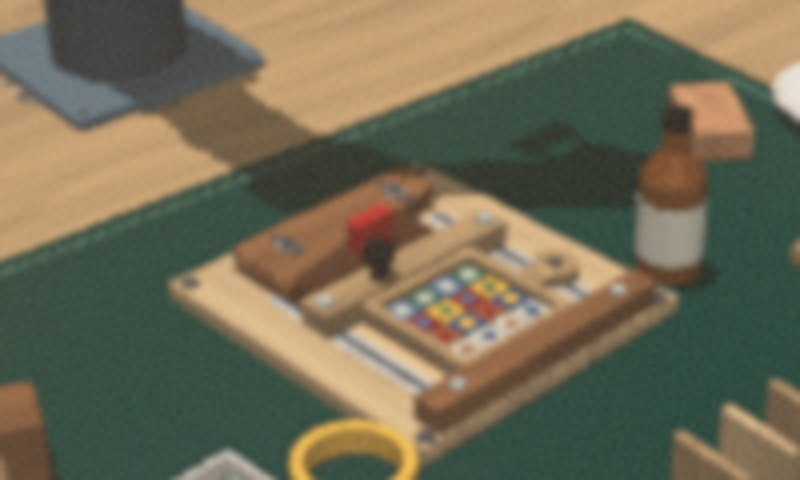

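The wedge, with its tab at top-view zoom (395,337), is flush between bar and ramp. The bar is still home with the knob at (422,281), and everything else is undisturbed. Handing in.

```bash
python3 -c "
from h import *
print(workorder.hand_in(), r.sense()['time'])"
```

```text
the job is handed in; nothing more can be done
the job is handed in; nothing more can be done
```

The tray is clamped: the bar is home, the red-tabbed wedge is jammed between bar and ramp, and I handed the job in with the robot clear of everything at about 46 s.

- **Bar:** I pushed it home by the knob at about 12 mm/s. The last step read about 11 N, a little over the 8 N suggested. In the picture the bar lay on its home outline, and the tray looked square against the fence.
- **Wedge:** I laid it flat in the channel and let go. Then I pushed the tail low down with shut fingers. It slid about 57 mm, then stopped dead.
- **Jam force:** the push peaked at 16.5 N and settled at 15.0 N, inside the 12–18 N band. By the 0.6 ratio that is about 9–10 N on the tray.
- **Last check:** after backing off, the knob stood at jig x = −14.4 mm; −15 mm is home, and camera calibration is good to about 2 mm. The wedge was flush between bar and ramp, and nothing in the close-up views had moved. I did not measure the other bench items one by one.

**Disagreements:**
- While sliding, the wedge read only 0.5–2.5 N, against the 3–6 N given.
- The text gives no y for the channel point, so I estimated it from the ramp in the pictures as about +45 mm of the jig.

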